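# Open the shed desk and gauge the ferrules

### The job

Set up the drop-front desk: with its flap still up, pull both slide-out supports fully out, then lower the flap gently until it lies on them. Then gauge the steel ferrules on the table one at a time in the bench caliper, thinnest first: stand the ferrule squarely on the bed between the jaws and close the jaws firmly on it, without forcing them, and in the end leave every ferrule standing upright and wholly on the lowered flap. Leave the other things where they are.

Things in the scene. Friction and masses are not known exactly. Their poses are not given: they have to be found in the camera images.
- hinge (a point): The small plywood drop-front desk (fixed): 320 wide, 150 deep; below the flap a solid base 100 high, above it an open pigeonhole case to 250 high. This point is the middle of the flap's hinge line, on the front face, 100 above the table. Axes: x goes into the desk (away from its front), y along the hinge to the desk's left support (roughly world +y), z up.
- support_left (a joint): Slide-out wooden support bar at the +y side of the desk, under the flap's end: travel in m, 0 = pushed in, 0.11 = fully out against its stop; it slides straight out along the desk's -x with about 2 N friction. Starts nearly in (up to 0.015).
- support_right (a joint): The same bar at the desk's -y side.
- support_left_nose (a point): On the left support bar, at mid-width and mid-height, 17 behind the end of its protruding nose. The bar is 18 wide, 26 high (its top 100 above the table) and its nose sticks out about 62 in front of the desk when pushed in, with nothing beside, above or (for 74) below it: it can be pinched across its sides from above. Moves with the bar; axes as the desk's.
- support_right_nose (a point): The same point on the right support bar.
- flap (a joint): The writing flap's angle in rad: 0 = shut, leaning 0.2 back from upright; 1.57 + 0.2 = 1.77 = horizontal (lying on the supports if they are out); 2.15 = hanging below horizontal, its limit when the supports are in. The hinge is stiff and damped: near upright it stays where left, from about 30 degrees past upright it sinks slowly by itself (about 0.4 rad/s). Moving it takes 3 to 5 N at the pull.
- flap_pull (a point): Middle of the flap's pull: a round steel bar 10 thick and 100 long, along the hinge direction, standing 38 off the flap's free edge in the plane of the flap on two end legs, so that fingers can straddle it from above at every angle of the flap; it turns freely between the fingers. It runs round the hinge line on an arc of 218 radius. Moves with the flap.
- flap_mid (a point): Middle of the flap's inner face (the upper face when it is lowered); the flap is 300 wide, 180 from hinge to free edge and 14 thick. Moves with the flap; axes: z towards the free edge (towards the robot when lowered), y along the hinge, x out of this face (up when lowered). Lowered on the supports, this face lies 114 above the table.
- fixed_jaw (a point): The bench caliper (fixed): flat steel bed 190 by 70, 12 thick, with two upright flat jaws, each 30 wide and rising 28 above the bed. This point: foot of the fixed jaw's working face, at mid-width, on top of the bed. Axes: x from the fixed jaw towards the sliding jaw, z up. A part to be measured stands on the bed between the jaws.
- jaw (a joint): Gap between the caliper's jaws in m (0 = shut, 0.09 = wide open); friction about 2 N, stays where left. Starts anywhere from 0.02 to 0.07.
- jaw_post (a point): The sliding jaw's thumb post: 16 by 16 square upright post, its top 80 above the table, its free part from 30 up; this point is on its axis, 62 above the table. It stands 38 behind the sliding jaw's working face. Moves with the jaw; axes as the caliper's.
- ferrule34 (a point): Turned steel ferrule (short round collar standing on end), 34 diameter, 36 high, dark bore on top; point at its centre, 18 above its underside; z along its axis. May be absent.
- ferrule41 (a point): Turned steel ferrule (short round collar standing on end), 41 diameter, 36 high, dark bore on top; point at its centre, 18 above its underside; z along its axis. May be absent.
- ferrule48 (a point): Turned steel ferrule (short round collar standing on end), 48 diameter, 36 high, dark bore on top; point at its centre, 18 above its underside; z along its axis. May be absent.
- ferrule55 (a point): Turned steel ferrule (short round collar standing on end), 55 diameter, 36 high, dark bore on top; point at its centre, 18 above its underside; z along its axis. May be absent.
- jar: Bystander: closed glass jar, 64 diameter, 85 high; origin at its underside.
- nozzle: Bystander: orange plastic spray nozzle standing on end, 48 diameter, 80 high; origin at its underside.
- pot: Bystander: empty terracotta pot, 94 diameter, 80 high; origin at its underside.
- twine: Bystander: upright twine reel, 56 diameter, 58 high; origin at its underside.
- planter: Bystander: aluminium bulb planter, 64 diameter, 157 high with its hoop handle; origin at its underside.

How it is judged:
By the outcome, as a careful person would: the job done as asked, in the order asked, and still so for the second after the job is handed in, with the robot touching nothing.
Of f34, f41, f48, f55 only 2 to 3 are there at a start; the rules pass over those that are not, and their reading is None.
At some moment in a run one of f34, f41, f48, f55 may be knocked a few centimetres aside while the robot is not near it.
It also fails if it takes over 210 s, if anything falls off the work surface, if the arm or the gripper's body presses on something with over 40 N, if the wrist force passes 120 N, or if a joint passes its speed limit or range.

### The arm

A 6-joint arm with a two-finger parallel gripper is mounted at the origin on the work surface. World frame = base frame: x ahead of the robot, y to its left, z up, the work surface at z = 0. Lengths are in mm, angles in rad, forces in N, time in s.
With the tool pointing down it reaches from about 400 to 925 mm from the base axis. Payload 3.4 kg.
Tool frame: the origin (TCP) lies at the centre of the arm's flange, where the gripper is bolted on; the fingertips stand 173 mm ahead of it and the grasp point (between the pads) lies 155 mm ahead of it; z points along the fingers, y is the line along which they close (so a half turn about z gives the same grasp; the last joint's range is limited). The gripper opens to 85 mm and grips with 20 to 120 N. Pads are 22 mm wide; open, the fingers measure 114 mm over their backs; the gripper's body (76 mm by 85 mm) begins 54 mm behind the grasp point. The pads swing forward as they close: fully open they stand 13 mm farther back than shut.
Start: joints at [-1.419, 0.307, 1.506, -0, 1.328, -0.073], TCP at [128.149, -560.545, 404.705] pointing down, gripper open.
Joint ranges: [-3.12, 3.12], [-1.05, 2.28], [0.14, 2.33], [-1.42, 4.57], [0.1, 2.73], [-2.68, 2.68]. Speed limits (rad/s): [2.57, 2.57, 3.14, 3.14, 3.14, 3.14].

### API

Orientations are given as a rotation vector (axis times angle).
In Python, from rig import env, release, close_gripper, sensors, optics gives the robot as it stands. Calls block until the motion is done:
- env.move_ptp(position, orientation): joint-space move of the TCP to a pose.
- env.move_l(position, ori=None, feed=150, f_stop=None): straight line of the TCP; ori=None keeps the orientation; feed is the mean speed in mm/s. With f_stop (N) it stops when the force on the tool has changed by that much, and returns True; else False.
- env.goto_joints(angles): joint-space move.
- release() and close_gripper(): open the fingers fully, or close them until they stop; the grip force is fixed at half the most.
- env.wait(seconds).
- env.solve_ik(position, orientation): joint angles nearest the present ones, or None.
- sensors.observe(): the state.
- optics.read_camera(name): name is "scene" or "top" or "wrist"; returns a dict with "frame" (384x512x3 uint8, red, green, blue), "intrinsics" (3x3 intrinsics, pixels), "T" (4x4, takes a point from camera to world coordinates). Camera axes: x right, y down, z forward; pixel columns grow to the right and rows downward; lengths in mm; the calibration is good to about 2 mm. A picture is of the moment at which its call begins. There is no depth.
A pose or a line that the arm cannot do raises env.IKError and nothing moves.
- env.sign_off(): hands the job in; it is judged then, once.
The state is a dict: "clock": time; "joint_positions": joint angles; "dq": joint speeds; "joint_efforts": joint torques, N m; "tcp_pos": TCP position; "orientation": TCP orientation; "force": force on the tool from outside, world axes, zero at the start; "torque": the same for the moment, N m; "gripper_width": opening from 0.0 (shut) to 1.0 (fully open); "grip_force": force on a finger pad.
Only numpy, scipy, OpenCV 4.12 (cv2) and the standard library are available. Lean on these libraries where they do the work, as an engineer would, in place of code of your own. Each camera call takes 0.05 s, during which the arm holds its last target. There are 200 camera calls.

## Working session

There is one attempt and no reset: what is moved stays moved. The work goes in short steps, each a Python script; the robot and the scene stay as the last script left them, time stands still between calls to the robot, and variables do not carry over. Pictures are saved under pics/ and viewed, at most 14 in all, crops included, and the job is handed in when it is done.

```bash
ls; mkdir -p pics; python3 - <<'E'
from rig import env,release,close_gripper,sensors,optics
import cv2,numpy as np
for n in("scene","top"):
    c=optics.read_camera(n); cv2.imwrite(f"pics/{n}0.png",cv2.resize(c["frame"][:,:,::-1],(800,600),interpolation=cv2.INTER_CUBIC))
    print(n,c["intrinsics"].tolist(),np.round(c["T"],4).tolist())
s=sensors.observe();print({k:np.round(v,3) for k,v in s.items()})
E
```

```text
pics
scene [[467.61861229855555, 0.0, 259.8512707248613], [0.0, 467.61861229855555, 196.99826429653174], [0.0, 0.0, 1.0]] [[0.3743, 0.7419, -0.5563, 1332.9695], [0.9271, -0.2885, 0.2391, -273.4783], [0.0169, -0.6053, -0.7958, 1263.8677], [0.0, 0.0, 0.0, 1.0]]
top [[471.104076781429, 0.0, 265.44406562289396], [0.0, 471.104076781429, 191.72899129241787], [0.0, 0.0, 1.0]] [[0.0011, -0.9961, 0.0878, 410.2647], [-0.9999, -0.0002, 0.0108, 32.6732], [-0.0107, -0.0878, -0.9961, 1827.0831], [0.0, 0.0, 0.0, 1.0]]
{'clock': np.float64(0.1), 'joint_positions': array([-1.419,  0.307,  1.508, -0.   ,  1.328, -0.073]), 'dq': array([ 0.002, -0.002, -0.005, -0.001,  0.001, -0.   ]), 'joint_efforts': array([-1.0000e-03, -4.5853e+01, -2.5261e+01, -0.0000e+00,  6.0000e-03,
        0.0000e+00]), 'tcp_pos': array([ 128.101, -560.221,  403.881]), 'orientation': array([-3.12 , -0.352,  0.   ]), 'force': array([ 0.083, -0.779, -0.365]), 'torque': array([ 0.013, -0.009, -0.032]), 'grip_force': np.float64(0.0), 'gripper_width': np.float64(0.998)}
```

View pics/scene0.png

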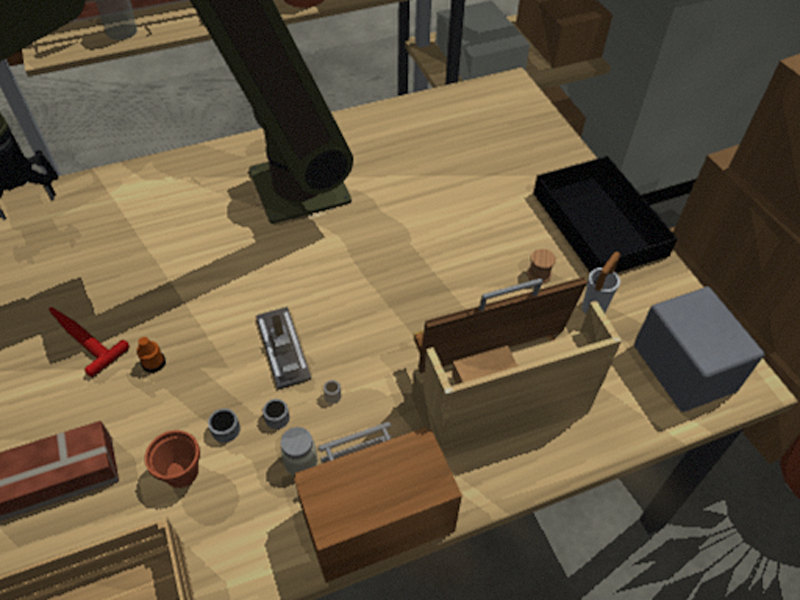

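View pics/top0.png

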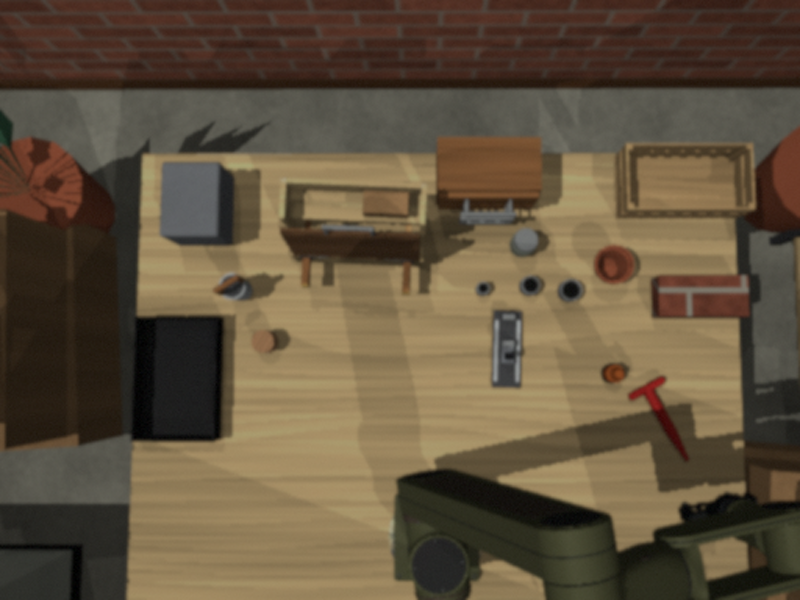

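The scene view shows the desk with the flap up, the caliper, three ferrules and the bystanders. In the top view (800 px) the support noses are near (306,273) and (407,280), the caliper is at (507,348), and the ferrules are at (484,288), (530,285) and (571,290), smallest to largest.

```bash
cat > h.py <<'E'
from rig import env,release,close_gripper,sensors,optics
import cv2,numpy as np
from scipy.spatial.transform import Rotation as R
def ray(c,u,v):
    d=c["T"][:3,:3]@np.linalg.solve(c["intrinsics"],[u,v,1.]); return c["T"][:3,3],d
def onz(c,u,v,z):
    o,d=ray(c,u,v); return (o+d*(z-o[2])/d[2])
def proj(c,p):
    q=np.linalg.inv(c["T"])@np.r_[p,1]; q=c["intrinsics"]@q[:3]; return q[:2]/q[2]
def down(a,tilt=None):
    """tool down, closing line (tool y) along world angle a"""
    y=np.array([np.cos(a),np.sin(a),0]); z=np.array([0,0,-1.])
    return R.from_matrix(np.c_[np.cross(y,z),y,z]).as_rotvec()
def cam(n): return optics.read_camera(n)
def save(c,name,crop=None,size=(800,600)):
    f=c["frame"][:,:,::-1]
    if crop: f=f[crop[1]:crop[3],crop[0]:crop[2]]
    cv2.imwrite("pics/"+name,cv2.resize(f,size,interpolation=cv2.INTER_CUBIC))
def gp(x,y,z): return np.array([x,y,z+155.]) # grasp point at z, tool down
def st():
    s=sensors.observe(); return s
E
python3 - <<'E'
from h import *
c=cam("top"); s=cam("scene"); k=.64
for n,u,v,z in [("noseL",306,260,100),("noseLtip",306,285,100),("noseRtip",407,292,100),("capl top",507,312,12),("capl bot",507,386,12),("post",510,345,80),("f1",484,288,36),("f2",530,285,36),("f3",571,290,36),("jar",525,241,85),("pot",614,263,80),("noz",614,372,80),("deskFL",285,255,0),("pull",348,229,300)]:
    print(n,onz(c,u*k,v*k,z).round(0))
for n,u,v,z in [("f1",332,386,36),("f2",275,409,36),("f3",223,420,36),("post",278,320,80)]:print("s",n,onz(s,u*k,v*k,z).round(0))
save(c,"top1.png",(170,100,390,265)); 
p=gp(600,-140,400)
env.move_ptp(p,down(np.pi/2)); w=cam("wrist"); print(w["T"].round(2).tolist(),w["intrinsics"][0,0]); save(w,"w1.png")
print(sensors.observe()["clock"])
E
```

```text
noseL [657. 309. 100.]
noseLtip [597. 308. 100.]
noseRtip [580.  70. 100.]
capl top [ 539. -175.   12.]
capl bot [ 358. -174.   12.]
post [ 456. -174.   80.]
f1 [ 597. -117.   36.]
f2 [ 604. -229.   36.]
f3 [ 592. -329.   36.]
jar [ 704. -212.   85.]
pot [ 652. -424.   80.]
noz [ 393. -418.   80.]
deskFL [684. 378.   0.]
pull [694. 190. 300.]
s f1 [ 600. -111.   36.]
s f2 [ 609. -228.   36.]
s f3 [ 596. -325.   36.]
s post [ 441. -168.   80.]
[[0.0, 0.96, 0.28, 529.81], [1.0, -0.0, -0.0, -140.63], [0.0, 0.28, -0.96, 524.21], [0.0, 0.0, 0.0, 1.0]] 276.5054273378429
2.5667
```

View pics/w1.png

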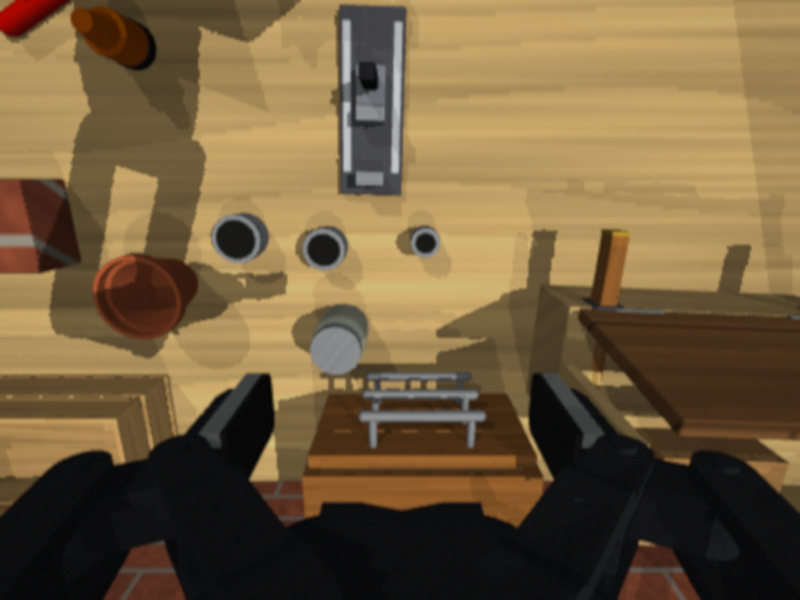

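View pics/top1.png

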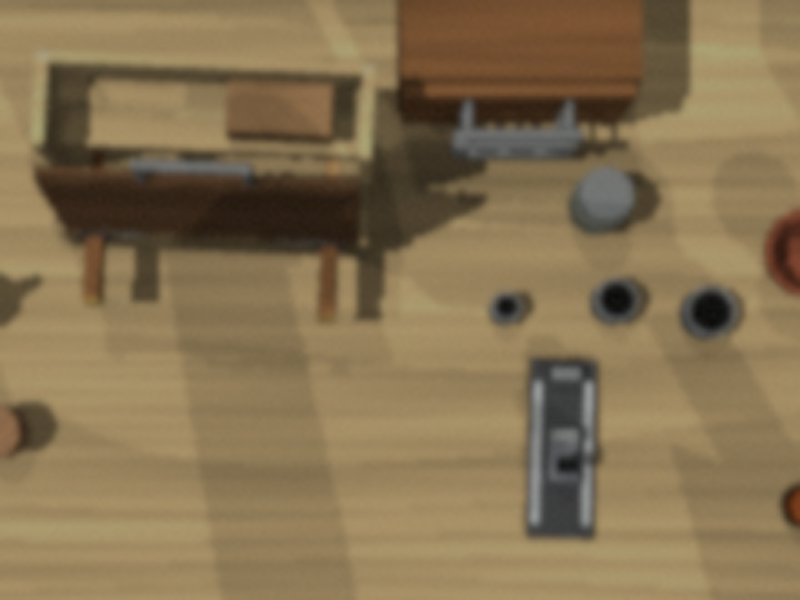

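In the wrist view (800 px) the ferrules are at (425,242), (324,248) and (240,238), growing in that order. The caliper's fixed jaw is at the far end, with its top at (369,178); the sliding jaw is at (370,113) and the post top at (369,74). The right nose tip is near (613,232). I'll look closer at the noses before gripping.

```bash
python3 - <<'E'
from h import *
w=cam("wrist");k=.64
for n,u,v,z in [("f1",425,242,36),("f2",324,248,36),("f3",240,238,36),("bedTL",340,5,12),("bedTR",405,8,12),("bedBL",338,193,12),("bedBR",402,194,12),("fix top",369,172,40),("slid top front",370,120,40),("post",369,66,80),("jar",336,349,85)]:
    print(n,onz(w,u*k,v*k,z).round(1))
env.move_ptp(gp(590,185,330),down(np.pi/2)); w=cam("wrist"); save(w,"w2.png")
np.save("w2.npy",w,allow_pickle=True)
print(sensors.observe()["clock"])
E
```

```text
f1 [ 601.7 -113.3   36. ]
f2 [ 608.3 -227.9   36. ]
f3 [ 596.8 -322.1   36. ]
bedTL [ 360.8 -202.9   12. ]
bedTR [ 363.6 -136.    12. ]
bedBL [ 548.6 -212.9   12. ]
bedBR [ 549.8 -139.2   12. ]
fix top [ 525.7 -174.7   40. ]
slid top front [ 473.9 -172.5   40. ]
post [ 432.2 -169.8   80. ]
jar [ 711.5 -211.8   85. ]
3.925
```

View pics/w2.png

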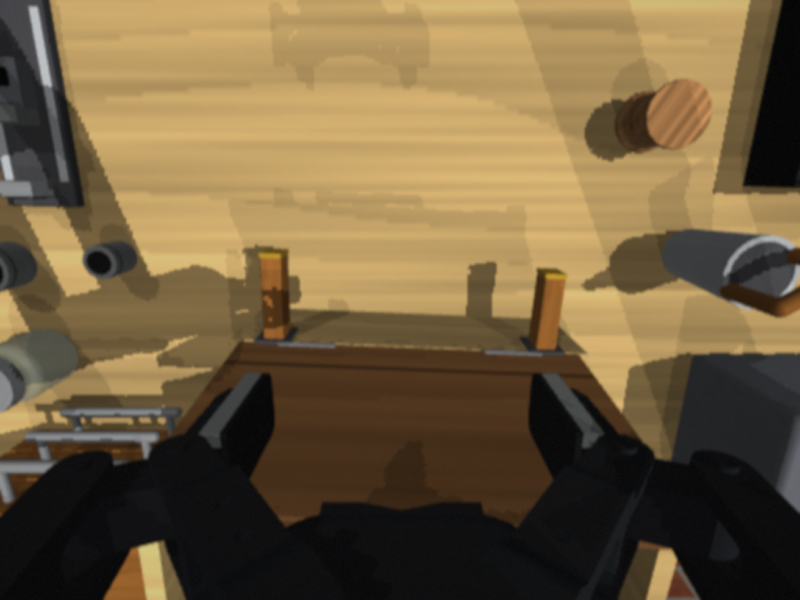

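In this view the right support's top runs from (273,259) at the tip to (277,339) at the desk. The left one runs from (551,277) to (543,349). The yellow strips are the end faces.

```bash
python3 - <<'E'
from h import *
w=np.load("w2.npy",allow_pickle=True).item();k=.64
P={n:onz(w,u*k,v*k,100) for n,u,v in [("Rtip",273.5,259),("Rb",277,339),("Ltip",551,277),("Lb",543,349),("RtL",259,259),("RtR",288,259),("LtL",536,277),("LtR",566,279)]}
for n in P: print(n,P[n].round(1))
for a in "RL":
    d=P[a+"b"]-P[a+"tip"]; print(a,np.linalg.norm(d),np.arctan2(d[1],d[0]))
d=P["Lb"]-P["Rb"]; print(np.linalg.norm(d),np.arctan2(-d[0],d[1]))
E
```

```text
Rtip [587.3  78.1 100. ]
Rb [658.4  75.2 100. ]
Ltip [602.9 310.4 100. ]
Lb [668.1 309.6 100. ]
RtL [587.3  66.  100. ]
RtR [587.3  90.1 100. ]
LtL [602.9 297.7 100. ]
LtR [604.7 323.2 100. ]
R 71.18670244455411 -0.04067000929491638
L 65.23436134090933 -0.011948433757032886
234.5793110450608 -0.041362004502870954
```

```bash
cat > sup.py <<'E'
from h import *
import sys
def pull(tip,yaw=-0.04):
    dx=np.array([np.cos(yaw),np.sin(yaw),0]); o=down(np.pi/2+yaw)
    g=gp(*(np.array(tip)+14*dx)[:2],87)
    env.move_ptp(g+[0,0,100],o); print("down hit",env.move_l(g,feed=80,f_stop=15))
    close_gripper(); s=st(); print("w",s["gripper_width"],s["force"].round(1),s["tcp_pos"].round(1))
    hit=env.move_l(g-dx*125,feed=50,f_stop=16); s=st(); print("pull hit",hit,s["force"].round(1),(g-s["tcp_pos"])@dx,s["gripper_width"])
    release(); env.move_l(st()["tcp_pos"]+[0,0,110],feed=200); print(st()["clock"])
E
python3 - <<'E'
from sup import *
pull([586,76,0])
E
```

```text
down hit False
w 0.2031597625635025 [-1.2 -5.9  2.5] [600.   74.2 242.3]
pull hit True [ 2.  -0.2  0.2] 96.28962408505787 0.20553833811356348
9.825
```

```bash
python3 - <<'E'
from sup import *
pull([602.5,310,0])
env.move_ptp(gp(500,190,330),down(np.pi/2)); w=cam("wrist"); save(w,"w3.png"); np.save("w3.npy",w,allow_pickle=True)
E
```

```text
down hit False
w 0.20013522542630355 [-0.7  8.6 -1.3] [616.7 312.2 242.6]
pull hit True [2.1 0.8 1.6] 104.04247050008875 0.2024144375035917
16.1
```

View pics/w3.png

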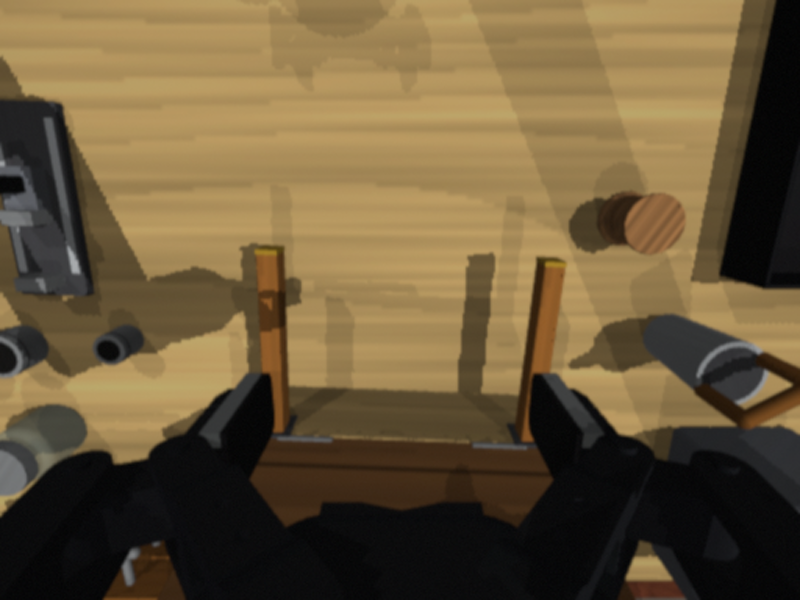

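The bars now stand out about 175 mm on each side (tips at (270,255) and (551,265)). Next I'll check their tips and triangulate the pull.

```bash
cat >> h.py <<'E'
def tri(c1,p1,c2,p2):
    o1,d1=ray(c1,*p1);o2,d2=ray(c2,*p2); t=np.linalg.lstsq(np.c_[d1,-d2],o2-o1,rcond=None)[0]
    a=o1+d1*t[0];b=o2+d2*t[1]; return (a+b)/2,np.linalg.norm(a-b)
yaw=-0.04; DX=np.array([np.cos(yaw),np.sin(yaw),0]); DZ=np.array([0,0,1.])
def pose(bar,t,off=163,s=1):
    """tool pose with point `off` ahead of flange at bar, tilted t towards desk; closing in the desk x-z plane"""
    z=np.sin(t)*DX-np.cos(t)*DZ; y=s*(np.cos(t)*DX+np.sin(t)*DZ)
    return bar-off*z, R.from_matrix(np.c_[np.cross(y,z),y,z]).as_rotvec()
def arc(H,p): return H-DX*218*np.sin(p)+DZ*218*np.cos(p)   # p: past upright
E
python3 - <<'E'
from h import *
w=np.load("w3.npy",allow_pickle=True).item();k=.64
a,b=[onz(w,u*k,v*k,100) for u,v in((270,255),(551,266))]; print(a,b,(a-b)@DX)
t=cam("top");s=cam("scene")
for n,pt,ps in [("mid",(193,169),(512,292)),("L",(135,165),(541,284)),("R",(252,172),(483,300))]:
    print(n,*tri(t,(170+pt[0]*.275,100+pt[1]*.275),s,(ps[0]*k,ps[1]*k)))
print("pred",arc(np.array([663,192,100]),-.2))
H=np.array([663.,192,100])
for sg in(1,-1):
  for p,tl in((-.2,0),(.4,0),(1,.3),(1.54,.5),(1.54,.7)): print(sg,p,np.round(env.solve_ik(*pose(arc(H,p),tl,s=sg)),2))
E
```

```text
[491.71794486  82.60692804 100.        ] [501.10561071 315.22919165 100.        ] -0.07774728140761589
mid [694.67463453 190.90440839 303.83627034] 5.965654861417489
L [698.25315956 243.38541635 305.86073579] 6.8090252359588455
R [691.98987455 137.9085544  303.37988678] 6.357884339419139
pred [706.2752708  190.26806537 313.65451397]
1 -0.2 [ 0.21  0.5   1.02 -0.    1.63  0.25]
1 0.4 [ 0.26  0.32  1.34 -0.    1.49  0.3 ]
1 1 [ 0.4   0.14  1.86 -0.16  0.88  0.53]
1 1.54 [ 0.53  0.26  2.21 -0.84  0.35  1.32]Traceback (most recent call last):
  File "<stdin>", line 10, in <module>
    return _wrapfunc(a, 'round', decimals=decimals, out=out)
    return _wrapit(obj, method, *args, **kwds)
    result = getattr(arr, method)(*args, **kwds)
TypeError: unsupported operand type(s) for *: 'NoneType' and 'float'
```

```bash
python3 - <<'E'
from h import *
b=np.array([700,190,314.])
p,o=pose(b+[0,0,120],0,off=155)
env.move_ptp(p,o); w=cam("wrist"); save(w,"w4.png"); np.save("w4.npy",w,allow_pickle=True); print(w["T"].round(2).tolist())
E
```

```text
[[1.0, -0.04, -0.01, 703.51], [-0.04, -0.96, -0.28, 261.33], [-0.0, 0.28, -0.96, 557.61], [0.0, 0.0, 0.0, 1.0]]
```

View pics/w4.png

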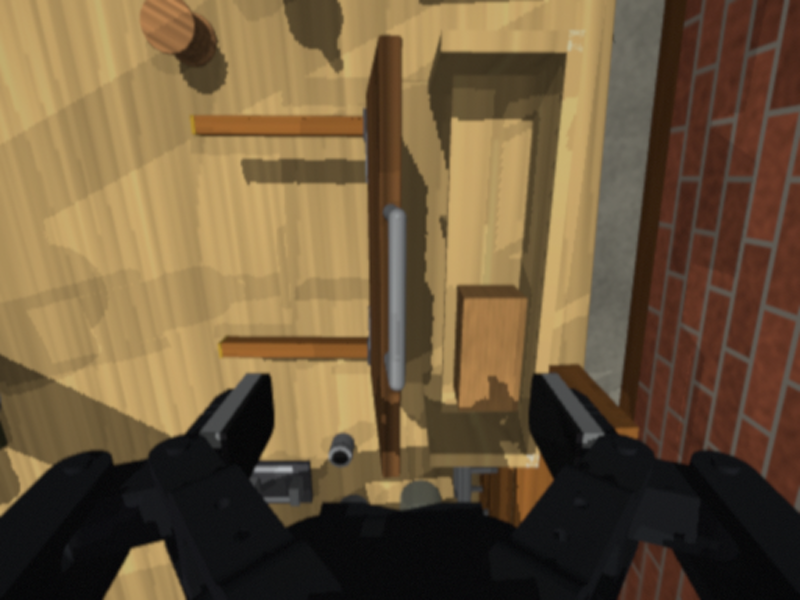

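The pull bar lies upright in the image from (397,207) to (397,389), and the flap's top edge is at u≈390. I'll compute the bar's position, grip it and lower the flap along its arc.

```bash
python3 - <<'E'
from h import *
w=np.load("w4.npy",allow_pickle=True).item();k=.64
for z in(314,304):
    a,b=onz(w,397*k,208*k,z),onz(w,397*k,389*k,z); print(z,a.round(1),b.round(1),np.linalg.norm(a-b).round(1)); 
    if z==314: B=(a+b)/2
hx=(B-43.3*DX); print("hinge est",hx)
x=B[0]
if 690<x<716:
    p,o=pose(B,0,off=166)
    env.move_ptp(p+[0,0,60],o)
    print(env.move_l(p,feed=60,f_stop=10), st()["tcp_pos"]-p)
    close_gripper(); s=st(); print(s["gripper_width"],s["grip_force"],s["force"].round(1),s["clock"])
E
```

```text
314 [700.6 244.5 314. ] [696. 134. 314.] 110.6
304 [700.5 243.8 304. ] [695.7 128.7 304. ] 115.2
hinge est [655.03956117 190.97117719 314.        ]
False [0.10946618 0.04682407 0.60622538]
0.09532711964059797 58.56565833091736 [-1.1 -0.7  1.1] 20.6
```

```bash
cat > flap.py <<'E'
from h import *
H=np.array([698.3,189.3,0])-DX*36.0+[0,0,100]
def tilt(p): return 0.5*np.clip((p-.3)/1.1,0,1)
def run(ps,H=H,feed=60,f=20):
    for p in ps:
        hit=env.move_l(*pose(arc(H,p),tilt(p),off=166),feed=feed,f_stop=f); s=st()
        er=-DX*np.sin(p)+DZ*np.cos(p); et=-DX*np.cos(p)-DZ*np.sin(p); F=s["force"]
        print(round(p,2),hit,"rad %.1f tan %.1f y %.1f"%(F@er,F@et,F[1]),s["gripper_width"].round(3),s["clock"].round(1))
        if hit: break
E
python3 -c "
from flap import *
run(np.arange(-.168,.4,.08)+.08)"
```

```text
Traceback (most recent call last):
  File "flap.py", line 8, in run
    print(round(p,2),hit,"rad %.1f tan %.1f y %.1f"%(F@er,F@et,F[1]),s["gripper_width"].round(3),s["clock"].round(1))
                                                                     ^^^^^^^^^^^^^^^^^^^^^^^^
AttributeError: 'float' object has no attribute 'round'
```

```bash
sed -i 's/s\["gripper_width"\].round(3),s\["clock"\].round(1)/round(s["gripper_width"],3),round(s["clock"],1)/' flap.py
python3 -c "
from flap import *
run(np.arange(-.088,.4,.08)+.08)"
```

```text
-0.01 False rad -7.2 tan -0.0 y 0.4 0.093 21.5
0.07 False rad -8.5 tan 0.6 y 0.5 0.083 21.9
0.15 False rad -9.0 tan 0.2 y 1.9 0.082 22.4
0.23 False rad -7.2 tan 0.2 y 2.1 0.083 22.8
0.31 False rad -4.8 tan 1.1 y 2.1 0.089 23.3
0.39 False rad -4.8 tan -0.2 y 2.6 0.081 23.8
0.47 False rad -0.4 tan 1.4 y 4.1 0.083 24.3
```

```bash
python3 -c "
from flap import *
run(np.r_[np.arange(.55,1.46,.1),1.48])
run([1.51,1.54,1.57],feed=25,f=9)"
```

```text
0.55 False rad 3.4 tan 0.3 y 4.6 0.083 24.9
0.65 False rad 5.8 tan -0.1 y 5.5 0.087 25.5
0.75 False rad 3.8 tan -0.3 y 6.4 0.08 26.1
0.85 False rad -0.4 tan 1.5 y 6.0 0.086 26.7
0.95 False rad -0.5 tan 1.0 y 6.6 0.078 27.3
1.05 False rad -3.4 tan 2.9 y 7.1 0.085 28.0
1.15 False rad -1.2 tan 3.1 y 7.1 0.082 28.6
1.25 False rad -4.8 tan 3.2 y 5.9 0.086 29.2
1.35 False rad -3.3 tan 3.8 y 5.3 0.085 29.8
1.45 False rad -4.7 tan 3.4 y 4.2 0.084 30.4
1.48 False rad -3.6 tan 4.7 y 5.3 0.088 30.6
1.51 False rad -3.8 tan 4.8 y 5.7 0.085 31.0
1.54 True rad 1.6 tan -4.2 y -0.8 0.087 31.3
```

```bash
cat >> h.py <<'E'
def bores(c,z=36,lo=8,hi=60):
    f=c["frame"]; m=(f.max(2)<45).astype(np.uint8); out=[]
    for q in cv2.findContours(m,cv2.RETR_EXTERNAL,cv2.CHAIN_APPROX_NONE)[0]:
        if len(q)<8: continue
        (u,v),(a,b),_=cv2.fitEllipse(q); 
        if v>230 or min(a,b)<.65*max(a,b): continue
        ar=cv2.contourArea(q)/(np.pi*a*b/4+1e-6)
        p=onz(c,u,v,z); d=max(a,b)*np.linalg.norm(p-c["T"][:3,3])/c["intrinsics"][0,0]
        if lo<d<hi and ar>.8: out.append([round(x,1) for x in(u,v,p[0],p[1],d)])
    return out
E
python3 - <<'E'
from h import *
release(); s=st(); print(s["force"].round(1))
z=R.from_rotvec(s["orientation"]).as_matrix()[:,2]
env.move_l(s["tcp_pos"]-60*z,feed=120); env.move_l(st()["tcp_pos"]+[0,0,120],feed=200)
env.move_ptp(gp(560,-190,330),down(np.pi/2)); w=cam("wrist"); t=cam("top"); np.save("w5.npy",w,allow_pickle=True)
print(bores(w)); print(st()["clock"])
a=cv2.resize(w["frame"][:240],(800,375),interpolation=cv2.INTER_CUBIC); b=cv2.resize(t["frame"][90:240,160:480],(480,225))
im=np.zeros((600,800,3),np.uint8); im[:375]=a; im[375:,:480]=b; cv2.imwrite("pics/m5.png",im[:,:,::-1])
E
```

```text
[ 0.9  0.5 -0.1]
[[186.0, 198.0, np.float64(620.0), np.float64(-300.7), np.float64(43.9)], [304.9, 187.3, np.float64(602.5), np.float64(-113.4), np.float64(19.8)], [231.0, 191.8, np.float64(609.7), np.float64(-229.3), np.float64(33.1)], [251.7, 141.8, np.float64(532.0), np.float64(-196.4), np.float64(12.3)]]
35.9333
```

View pics/m5.png

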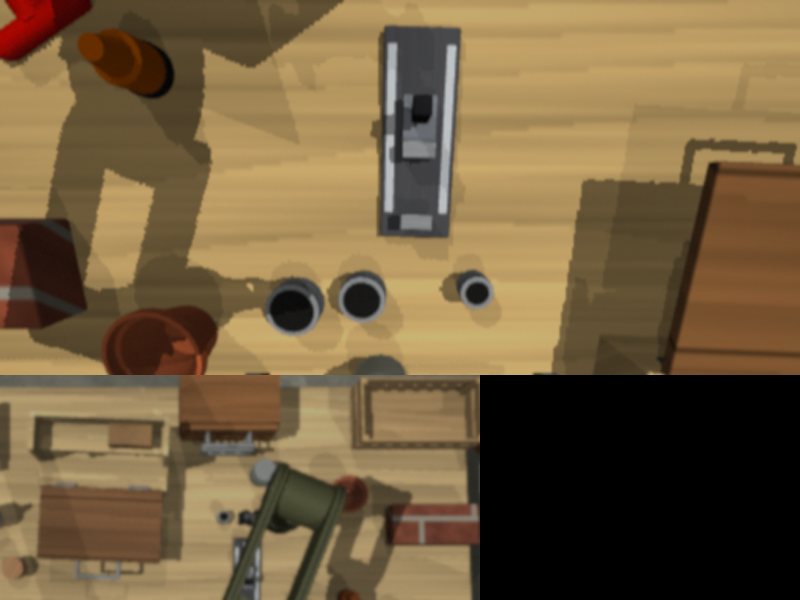

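The flap is down. The largest ferrule has been knocked aside and its bore is now at (293,309); the other two are at (361,299) and (476,292). On the caliper, the fixed jaw top's near edge is at v≈214, the sliding jaw face at v≈158, and the post top at (422,106).

```bash
python3 - <<'E'
from h import *
w=np.load("w5.npy",allow_pickle=True).item();k=.64
P={}
for n,u,v,z in [("TL",384,27,12),("TR",461,28,12),("BL",378,233,12),("BR",448,237,12),("fixface",416,214,40),("slidface",418,158,40),("post",422,106,80)]:
    P[n]=onz(w,u*k,v*k,z); print(n,P[n].round(1))
n=(P["TL"]+P["TR"])/2;f=(P["BL"]+P["BR"])/2; d=f-n; print(n,f,np.linalg.norm(d),np.arctan2(d[1],d[0]))
E
```

```text
TL [ 361.4 -204.3   12. ]
TR [ 362.2 -135.    12. ]
BL [ 545.9 -212.4   12. ]
BR [ 550.  -140.9   12. ]
fixface [ 524.6 -174.8   40. ]
slidface [ 474.4 -173.5   40. ]
post [ 436.6 -172.3   80. ]
[ 361.82965223 -169.6386081    12.        ] [ 547.96495506 -176.646592     12.        ] 186.2671812145762 -0.03763217018214307
```

```bash
cat > job.py <<'E'
from h import *
CY=-0.036; CX=-np.array([np.cos(CY),np.sin(CY),0]); FIX=np.array([525.,-174.9,0]); A=np.pi/2+CY
def go(x,y,z,a,up):
    """hover then straight down; picks the half turn with the smaller last joint"""
    best=None
    for b in(a,a+np.pi,a-np.pi):
        q=env.solve_ik(gp(x,y,z),down(b))
        if q is not None and (best is None or abs(q[5])<best[0]): best=(abs(q[5]),b)
    o=down(best[1]); env.move_ptp(gp(x,y,z+up),o); return o
def lift(h,feed=200): env.move_l(st()["tcp_pos"]+[0,0,h],feed=feed)
def jaw(g0,g1,f=None,grip=True):
    """grip the post at gap g0, slide to gap g1 (f: stop force), let go; returns the final gap by arm position"""
    p=FIX+CX*(g0+38)
    go(p[0],p[1],62,A,60); print("post down hit",env.move_l(gp(p[0],p[1],62),feed=120,f_stop=15))
    close_gripper(); s=st(); print("post w",round(s["gripper_width"]*85,1),s["force"].round(1))
    q=FIX+CX*(g1+38)
    hit=env.move_l(gp(q[0],q[1],62),feed=40,f_stop=f); s=st(); g=(s["tcp_pos"]-FIX)@CX-38
    print("jaw hit",hit,"gap",round(g,1),"F",(s["force"]@CX).round(1))
    if f: env.wait(.4); print("F held",(st()["force"]@CX).round(1))
    release(); lift(75); return g
def pick(x,y,z0,a):
    go(x,y,z0+23,a,60); hit=env.move_l(gp(x,y,z0+23),feed=120,f_stop=15); close_gripper(); s=st()
    print("pick",hit,"w",round(s["gripper_width"]*85,1),s["force"].round(1)); lift(80)
def place(x,y,z0,a,up=60):
    go(x,y,z0+23,a,up); env.move_l(gp(x,y,z0+27),feed=120); hit=env.move_l(gp(x,y,z0+20),feed=20,f_stop=6)
    s=st(); print("place",hit,"z",(s["tcp_pos"][2]-155-23).round(1)); release(); lift(80)
E
python3 - <<'E'
from job import *
g=jaw(50,80)
pick(602.3,-113.4,0,np.pi/2)
p=FIX+CX*(17+6); place(p[0],p[1],12,A)
env.move_ptp(gp(480,-172,250),down(A)); w=cam("wrist"); save(w,"w6.png"); np.save("w6.npy",w,allow_pickle=True); print(st()["clock"])
E
```

```text
post down hit False
post w 15.7 [-1.  -4.5  4.5]
jaw hit False gap 80.1 F -1.1
pick False w 32.4 [-0.3  0.6  5.8]
place True z 12.8
49.8167
```

View pics/w6.png

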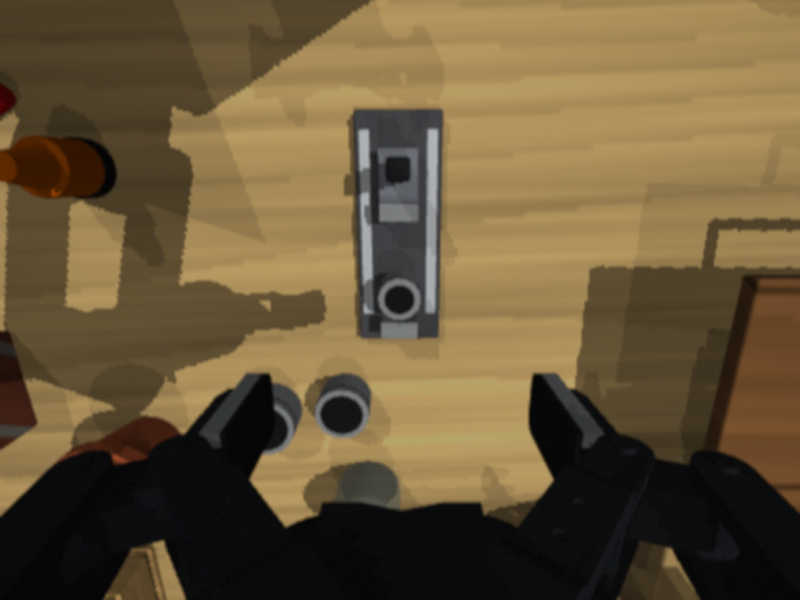

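The ferrule stands upright in the caliper at (400,299), against the fixed-jaw side and on the centreline, with the sliding jaw open. Now I'll close the jaws.

```bash
python3 - <<'E'
from job import *
print(jaw(80,20,f=16)); print(st()["clock"])
E
```

```text
post down hit False
post w 15.5 [-1.2 -4.7  3.5]
jaw hit True gap 31.8 F 2.5
F held 1.9
31.793795286023126
56.45
```

```bash
sed -i 's/525.,-174.9/527.,-176.2/; s/    if f: env.wait.*/    if f:\n        r=FIX+CX*(g+38-5); hit=env.move_l(gp(r[0],r[1],62),feed=8,f_stop=20); s=st(); g=(s["tcp_pos"]-FIX)@CX-38; print("press",hit,round(g,1),(s["force"]@CX).round(1))/' job.py; python3 - <<'E'
from job import *
p=FIX+CX*(34+38)
print(jaw(34,30,f=16)); print(st()["clock"])
w=cam("wrist"); save(w,"w7.png")
E
```

```text
post down hit False
post w 15.3 [0.6 2.9 6.3]
jaw hit False gap 32.7 F 9.8
press False 32.0 14.0
32.01174820997164
59.8833
```

View pics/w7.png

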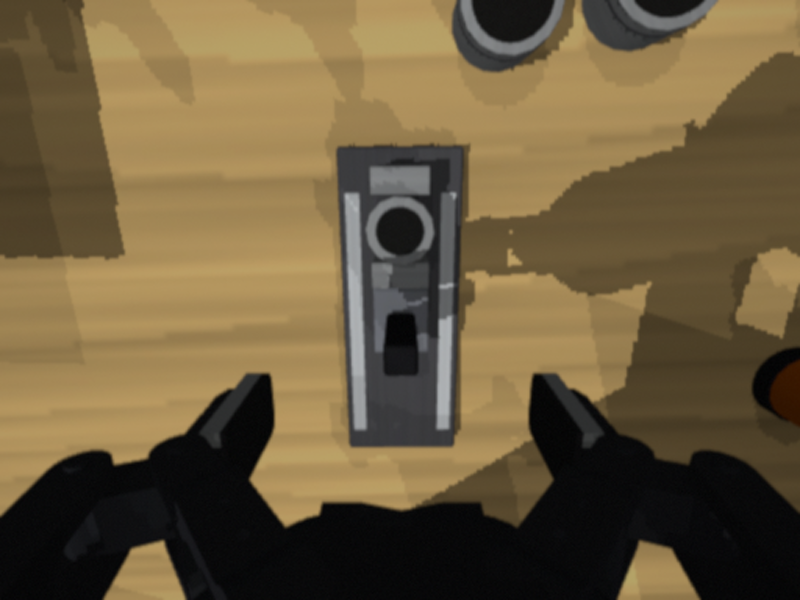

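The jaws are closed on the ferrule, which stands square at (400,231) between them. Next I'll open them, move the ferrule to the flap and fetch the second one.

```bash
python3 - <<'E'
from job import *
jaw(34,80)
p=FIX+CX*16.5; pick(p[0],p[1],12,A)
place(570,95,114,np.pi/2+yaw)
env.move_ptp(gp(575,-190,330),down(np.pi/2)); w=cam("wrist"); print(bores(w)); print(st()["clock"])
t=cam("top"); save(t,"t7.png",(160,90,416,282))
E
```

```text
post down hit False
post w 15.2 [-0.   3.3  5.2]
jaw hit False gap 79.9 F -0.3
pick False w 32.4 [-0.3  0.1  5.5]
place True z 114.7
[[184.5, 189.9, np.float64(620.8), np.float64(-300.8), np.float64(44.0)], [230.0, 183.1, np.float64(609.7), np.float64(-229.2), np.float64(33.8)], [505.6, 180.1, np.float64(604.9), np.float64(198.9), np.float64(38.8)], [250.9, 132.5, np.float64(532.6), np.float64(-196.4), np.float64(13.4)]]
71.7417
```

View pics/t7.png

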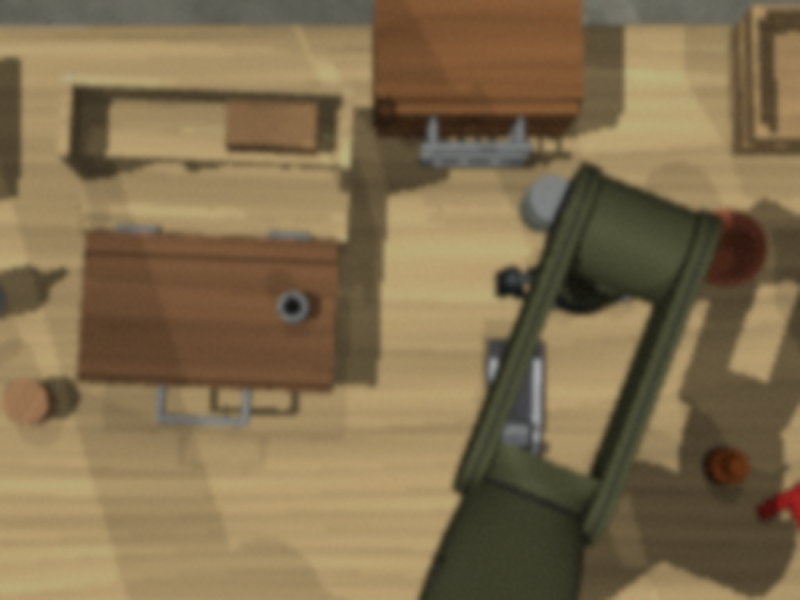

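The 34 ferrule stands upright on the flap at (293,306), well inside its edges. Now the middle ferrule.

```bash
python3 - <<'E'
from job import *
pick(609.7,-229.2,0,0.)
p=FIX+CX*(24+6); place(p[0],p[1],12,A)
w=cam("wrist"); print(bores(w,48)); save(w,"w8.png")
g=jaw(80,34,f=16); print(g,st()["clock"])
w=cam("wrist"); save(w,"w8b.png")
E
```

```text
pick True w 45.6 [0.1 0.6 7.4]
place True z 19.9
[[257.4, 208.4, np.float64(500.1), np.float64(-175.8), np.float64(36.3)]]
post down hit False
post w 15.5 [-1.4  1.8  6. ]
jaw hit True gap 47.0 F 2.7
press False 45.5 12.3
45.47784837339417 82.5167
```

View pics/w8b.png

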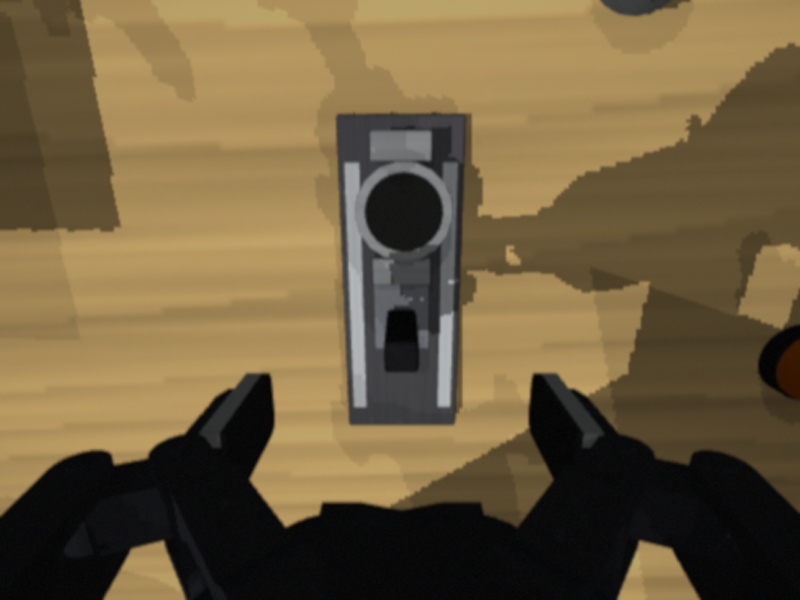

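The 48 ferrule sits square at (404,212) with both jaws against it, and the gap reads about 46–47, consistent with 48. On the way I'll check the jar, since the pick stopped 7 mm early near it.

```bash
python3 - <<'E'
from job import *
jaw(47,80)
p=FIX+CX*23.5; pick(p[0],p[1],12,A)
place(570,185,114,np.pi/2+yaw)
env.move_ptp(gp(575,-190,330),down(np.pi/2)); w=cam("wrist"); print(bores(w)); print(st()["clock"])
save(w,"w9.png",(0,0,512,384))
E
```

```text
post down hit False
post w 15.4 [-1.4  1.4  5.3]
jaw hit False gap 79.9 F -0.5
pick False w 46.1 [-1.6 -0.9  5.2]
place True z 133.1
[[184.7, 189.5, np.float64(620.8), np.float64(-300.8), np.float64(44.1)]]
93.9417
```

View pics/w9.png

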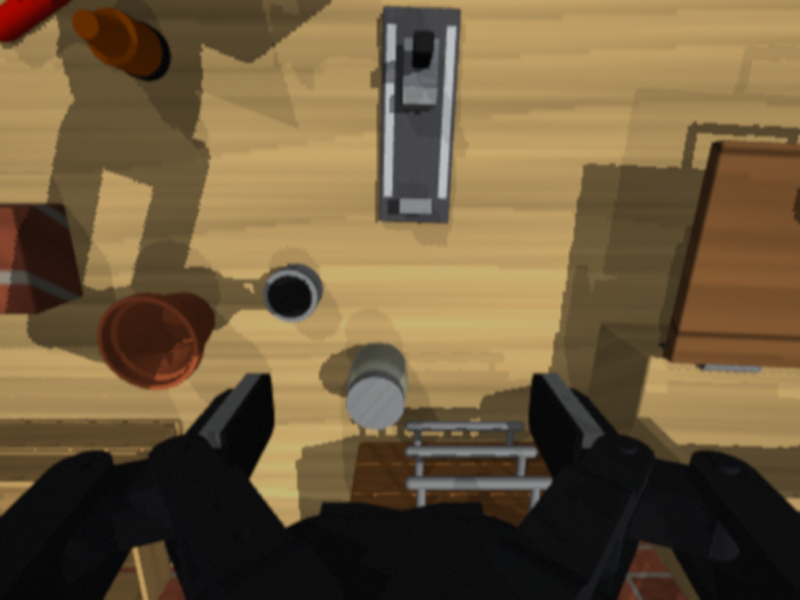

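The jar is upright with its top at (376,402), the last ferrule is at (293,294), and the caliper is open. The last placement stopped about 18 mm high, so I need to look at the flap.

```bash
python3 - <<'E'
from h import *
w=cam("wrist");print("jar",onz(w,376*.64,402*.64,85).round(1))
env.move_ptp(gp(570,150,380),down(np.pi/2)); w=cam("wrist"); save(w,"w10.png"); print(bores(w,150)); s=st(); print(s["clock"],s["force"])
E
```

```text
jar [ 712.2 -211.7   85. ]
[[282.3, 177.7, np.float64(582.6), np.float64(182.9), np.float64(34.2)]]
95.3333 [0.46852079 0.02782467 0.28552001]
```

View pics/w10.png

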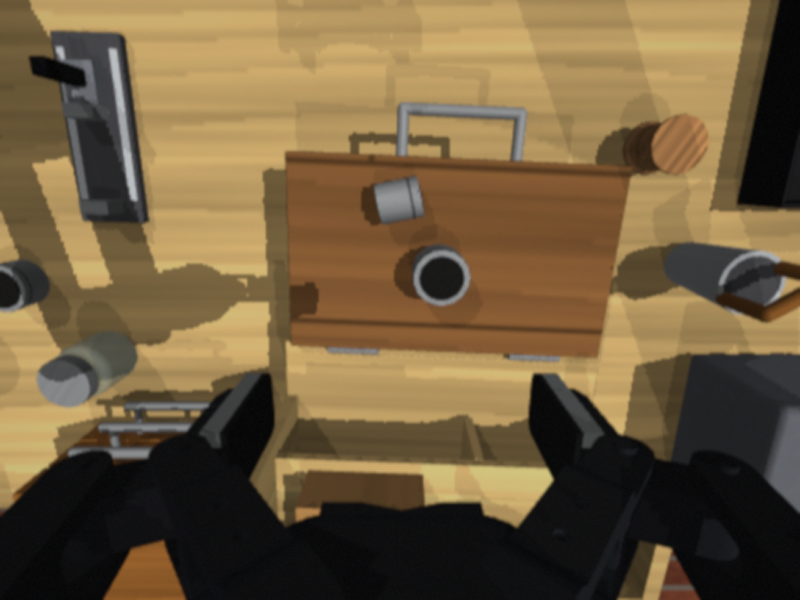

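f34 (399,200) was toppled and lies on its side, because I carried the next ferrule too low over it. f48 stands at (440,275). The jar hasn't moved. I'll raise the transit height, move f48 clear, measure the lying ferrule and stand it up with a tilted grasp.

```bash
sed -i 's/    go(x,y,z0+23,a,up); env.move_l(gp(x,y,z0+27),feed=120)/    s=st()["tcp_pos"]; env.move_l([*s[:2],max(s[2],155+230)],feed=250); go(x,y,z0+23,a,max(up,207-z0)); env.move_l(gp(x,y,z0+27),feed=150)/' job.py
python3 - <<'E'
from job import *
w=cam("wrist"); f=bores(w,150)[0]
pick(f[2],f[3],114,np.pi/2+yaw); 
place(585,285,114,np.pi/2+yaw)
for i,y in enumerate((95,215)):
    env.move_ptp(gp(545,y,330),down(np.pi/2)); w=cam("wrist"); np.save(f"l{i}.npy",w,allow_pickle=True)
    F=w["frame"].astype(int); c=proj(w,[525,155,131]); m=((F.max(2)-F.min(2))<30)&(F.max(2)>70)
    m=cv2.morphologyEx(m.astype(np.uint8),cv2.MORPH_OPEN,np.ones((3,3)))
    for q in cv2.findContours(m,cv2.RETR_EXTERNAL,cv2.CHAIN_APPROX_NONE)[0]:
        r=cv2.minAreaRect(q); 
        if cv2.contourArea(q)>80 and np.hypot(*(np.array(r[0])-c))<60: print("rect",np.round(r[0],1),np.round(r[1],1),round(r[2]),cv2.boundingRect(q),onz(w,*r[0],131).round(1))
    u,v=c.astype(int); print(c); g=F.max(2)[v-30:v+30:3,u-36:u+36:3]; print("\n".join(" ".join("%3d"%k for k in row) for row in g))
print(st()["clock"], bores(w,150))
E
```

```text
pick False w 46.5 [-1.1 -1.2  6.4]
place True z 115.3
rect [302.2 152.2] [29.7 33.5] 80 (284, 136, 36, 34) [518.9 149.  131. ]
[307.04174821 157.42411654]
106 104 102 100  98  97  94  92  91  85  83  80  80  81  86  86  86  85  85  86  88  89  90  91
133 132 133 133 131 126 124 120 119 117 118 115 115 117 122 120 119 116 115 113 111 109 107 105
132 132 133 130 121 121 121 121 121 121 121 122 122 123 133 133 134 135 134 134 134 133 133 134
131 130 131 129 119 119 119 118 119 118 111  95  96  91  91 128 131 131 131 131 132 132 132 133
130 129 128 122 113 113 113  73  74  81  81  89  81  87 101 121 129 128 128 129 129 129 128 129
125 103  96  71  62  85  94  97 101 106 108 115 118  82 123 120 127 127 127 127 127 127 127 128
111  67  66  66  54 113 117 122 125 127 128 128 131  89 134 136 119 119 120 120 121 121 121 122
 84  68  68  68  53 123 133 134 137 140 141 143 144 121 139 145 122 117 117 117 117 117 117 116
 84  68  67  68  64 114 147 150 150 151 150 150 149 140 131 148 121 122 121 121 121 121 121 121
 82  67  67  67  64  87 152 151 151 151 150 150 149 144 116 147 131 121 121 121 1
[... 2377 characters left out ...]
92  99 110 113 114 114 114 126 126 126 127
132 132 132 132 127 109  95  92 103 102 112 113 114 114 114 114 114 114 113 115 120 126 126 126
127 128 128 128 128 128 128 128 127 114 114 113 114 113 113 114 114 113 114 114 116 126 126 126
124 124 123 124 124 124 124 124 124 120 110 109 110 110 110 110 110 110 111 110 114 124 124 124
124 123 123 123 124 123 123 123 122 122 112 109 108 109 109 108 108 107 108 109 115 121 121 121
128 127 127 126 126 126 126 125 124 124 120 112 111 111 111 111 114 116 120 122 122 121 122 121
134 134 132 133 132 132 132 132 130 130 129 128 124 123 119 108 127 127 126 126 126 125 125 125
102.1667 [[315.4, 212.1, np.float64(585.5), np.float64(285.6), np.float64(35.5)]]
```

The profiles confirm f34's axis lies along world y, tilted about 8°; its dark bore shows at the +y end. Its centre is about (519,147,131). I'll check IK for a 45° to −45° re-standing motion and carry it out.

```bash
cat > stand.py <<'E'
from job import *
e=np.array([-.15,.989,0]);e/=np.linalg.norm(e); c=np.array([e[1],-e[0],0])
def tp(b,t,s,off=165):
    z=np.sin(t)*e-np.cos(t)*DZ; y=s*c
    return b-off*z, R.from_matrix(np.c_[np.cross(y,z),y,z]).as_rotvec()
C=np.array([518.7,146.8,131])
def seq(k,s):  # k: sign of the first tilt
    t=np.pi/4*k
    return [tp(C+[0,0,90],t,s),tp(C,t,s)]+[tp(C+[0,0,70],t*f,s) for f in(1,.5,0,-.5,-1)]+[tp(C+[0,0,1],-t,s)]
E
python3 - <<'E'
from stand import *
for k in(1,-1):
    for s in(1,-1): 
        q=[env.solve_ik(*x) for x in seq(k,s)]; print(k,s,[None if a is None else np.round(a,1).tolist() for a in (q[1],q[4],q[-1])],[a is None for a in q])
E
```

```text
1 1 [[-0.3, 0.5, 1.8, 0.7, 1.3, -0.8], [0.2, 0.3, 1.6, -0.0, 1.2, 0.0], [0.6, 0.6, 1.6, -0.7, 1.4, 0.8]] [False, False, False, False, False, False, False, False]
1 -1 [[-0.3, 0.5, 1.8, 0.7, 1.3, 2.4], None, [0.6, 0.6, 1.6, -0.7, 1.4, -2.4]] [False, False, False, True, True, True, False, False]
-1 1 [[0.6, 0.6, 1.6, -0.7, 1.4, 0.8], [0.2, 0.3, 1.6, -0.0, 1.2, 0.0], [-0.3, 0.5, 1.8, 0.7, 1.3, -0.8]] [False, False, False, False, False, False, False, False]
-1 -1 [[0.6, 0.6, 1.6, -0.7, 1.4, -2.4], None, [-0.3, 0.5, 1.8, 0.7, 1.3, 2.4]] [False, False, False, True, True, True, False, False]
```

```bash
python3 - <<'E'
from stand import *
S=seq(-1,1)
env.move_ptp(*S[0]); print("down",env.move_l(*S[1],feed=80,f_stop=12), (st()["tcp_pos"]-S[1][0]).round(1))
close_gripper(); s=st(); print("w",s["gripper_width"]*85,s["force"].round(1))
env.move_l(*S[2],feed=120)
for x in S[3:7]: env.move_ptp(*x)
print("w",st()["gripper_width"]*85)
p,o=S[7]; env.move_l(p+[0,0,8],feed=100); print("touch",env.move_l(p-[0,0,6],feed=15,f_stop=6),(st()["tcp_pos"]-p).round(1))
release(); s=st(); z=R.from_rotvec(s["orientation"]).as_matrix()[:,2]; env.move_l(s["tcp_pos"]-110*z,feed=150)
env.move_ptp(gp(555,165,380),down(np.pi/2)); w=cam("wrist"); np.save("s.npy",w,allow_pickle=True); print(bores(w,150),st()["clock"])
E
```

```text
down False [0.2 0.1 0.5]
w 32.28444587651199 [-0.8  1.1  2.1]
w 32.08323399262221
touch True [ 0.1 -0.   0.1]
[[346.0, 192.5, np.float64(585.5), np.float64(285.7), np.float64(36.6)], [241.5, 142.5, np.float64(520.0), np.float64(147.3), np.float64(20.4)]] 111.7833
```

f34 stands again at (520,147), with its bore seen round at 20 mm. Now the last ferrule.

```bash
python3 - <<'E'
from job import *
env.move_ptp(gp(575,-190,330),down(np.pi/2)); w=cam("wrist"); b=bores(w); print(b)
f=[q for q in b if q[4]>38 and q[2]>560 and q[3]<-240][0]
pick(f[2],f[3],0,0.)
p=FIX+CX*(27.5+6); place(p[0],p[1],12,A)
w=cam("wrist"); print(bores(w,48))
g=jaw(80,42,f=16); print(g,st()["clock"])
w=cam("wrist"); print(bores(w,48))
E
```

```text
[[185.1, 189.1, np.float64(620.7), np.float64(-300.9), np.float64(43.6)]]
pick False w 53.3 [-0.5  0.4  4.6]
place True z 13.5
[[257.4, 208.8, np.float64(497.3), np.float64(-175.4), np.float64(43.4)]]
post down hit False
post w 15.3 [-0.8  2.   6.2]
jaw hit True gap 52.9 F 2.5
press False 51.4 12.0
51.41188770502826 125.4167
[[257.7, 131.8, np.float64(497.5), np.float64(-175.3), np.float64(45.1)]]
```

```bash
python3 - <<'E'
from job import *
jaw(54,82)
p=FIX+CX*27; pick(p[0],p[1],12,A)
place(590,95,114,np.pi/2+yaw)
env.move_ptp(gp(555,165,400),down(np.pi/2)); w=cam("wrist"); print("flap",bores(w,150))
env.goto_joints([-1.419,0.307,1.506,0,1.328,-0.073]); t=cam("top"); print("top",bores(t,150))
F=t["frame"].astype(int); print(st()["clock"])
for x in((482,40),(470,341),(660,41),(672,341)): print(proj(t,[*x,114]).round(0))
m=((F[:,:,0]-F[:,:,2]>35)&(F.max(2)<140)).astype(np.uint8)
for q in cv2.findContours(m,cv2.RETR_EXTERNAL,cv2.CHAIN_APPROX_NONE)[0]:
    r=cv2.boundingRect(q)
    if cv2.contourArea(q)>2000: print(r,onz(t,r[0],r[1]+r[3],114).round(0),onz(t,r[0]+r[2],r[1],114).round(0))
E
```

```text
post down hit False
post w 14.7 [-0.2  3.   5.3]
jaw hit False gap 82.2 F -0.3
pick False w 53.2 [-1.8  0.6  5.3]
place True z 115.2
flap [[206.7, 196.3, np.float64(596.8), np.float64(94.4), np.float64(42.8)], [343.4, 188.6, np.float64(585.5), np.float64(285.5), np.float64(36.1)], [243.5, 141.0, np.float64(520.0), np.float64(147.2), np.float64(20.6)]]
top [[238.4, 203.4, np.float64(516.2), np.float64(147.3), np.float64(13.5)], [200.0, 185.3, np.float64(581.2), np.float64(285.4), np.float64(26.3)], [253.1, 181.9, np.float64(593.3), np.float64(95.0), np.float64(35.5)]]
139.9417
[269. 213.]
[186. 217.]
[268. 165.]
[187. 162.]
(240, 240, 237, 113) [-13. 141. 114.] [ 387. -711.  114.]
(372, 157, 108, 58) [ 477. -335.  114.] [ 689. -733.  114.]
(0, 88, 54, 58) [ 731. 1035.  114.] [951. 843. 114.]
(91, 81, 421, 161) [378. 684. 114.] [ 973. -862.  114.]
```

Two views agree: all three ferrules stand upright, well inside the flap's edges. Handing in.

```bash
python3 -c "
from rig import env
print(env.sign_off())"
```

```text
the job is handed in; nothing more can be done
None
```

The job is handed in: both supports are out, the flap is down on them, and the 34, 48 and 55 ferrules (no 41 present) were gauged thinnest first and stand upright on the flap, though I knocked the 34 over there and stood it up again, and the gripper touched something, probably the jar, which did not move.

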